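# Scan the job ticket, then hold the bobbin winder's spring dial at its third click

## Robot

A 6-joint arm with a two-finger parallel gripper is mounted at the origin on a cart in front of the work surface, level with it; the furniture and walls round the work are solid. World frame = base frame: x ahead of the robot, y to its left, z up, the work surface at z = 0. Lengths are in mm, angles in rad, forces in N, time in s.
With the tool pointing down it reaches from about 275 to 750 mm from the base axis. Payload 10.2 kg.
Tool frame: the origin (TCP) lies between the finger pads; the fingertips stand 14 mm ahead of it and the grasp point (between the pads) lies 5 mm behind it (tip_reach is the distance from the TCP to the fingertips, in mm); z points along the fingers, y is the line along which they close (so a half turn about z gives the same grasp; the last joint's range is limited). The gripper opens to 85 mm and grips with 20 to 120 N. Pads are 22 mm wide; open, the fingers measure 114 mm over their backs; the gripper's body (76 mm by 85 mm) begins 54 mm behind the grasp point. The pads swing forward as they close: fully open they stand 13 mm farther back than shut.
Start: joints at [0.912, 0.313, 1.498, -0, 1.331, -0.223], TCP at [221.634, 475.93, 211.894] pointing down, gripper open.
Joint ranges: [-2.94, 2.94], [-0.97, 2.17], [0.19, 2.56], [-1.23, 4.37], [0.02, 3.11], [-2.88, 2.88]. Speed limits (rad/s): [2.39, 2.39, 3.01, 3.14, 3.14, 3.14].

## Interface

Orientations are given as a unit quaternion [w, x, y, z].
In Python, from rig import * gives the robot as it stands.
- The arm moves only by the tool arm_command, never from a script. Its argument "steps" is a list that holds one entry, the list of rows, each a list of 7 numbers: the opening, from 0 (shut) to 1 (fully open), then the shift along the tool's x, y, z each as a share of 0.05 m, from -1 to 1, then the turn, a rotation vector about the tool's x, y, z each as a share of 0.15 rad, from -1 to 1. A call has 1 to 8 rows; each row shifts and turns the commanded pose from where the row before left it, along the tool's axes as they then stand; what a row does not reach is not made up. A row lasts 1/8 s, in which the tool goes at most 62.5 mm and 10.7 degrees, less where a joint would pass 70% of its speed; a pose out of reach is approached as far as the arm can. A call with a number of a shift or a turn outside -1 to 1 is refused whole. A call with a gripper value outside its range is refused whole. The fingers move at their own pace and stop on an object; "squeeze" is the grip in N (left out, the last holds). Time passes only in rows, so rows that do not move let the fingers close. It gives the time, the measured TCP pose, the force, the opening and the grip force at its end, in the units of the state.
- sense(): the state, without advancing time (a new reading comes with each control period).
- capture(name): name is "scene" or "top"; returns the picture (384x512x3 uint8, red, green, blue); there is no depth.
- get_calibration(name): a dict with "intrinsics" (3x3 intrinsics, pixels), "rvec" (rotation vector, rad) and "tvec" (3), from world to camera coordinates, as OpenCV has them. Camera axes: x right, y down, z forward; pixel columns grow to the right and rows downward; lengths in mm; the calibration is good to about 2 mm. A picture is of the moment at which its call begins. get_calibration takes no time and is no camera call.
- finish_job(): hands the job in; it is judged then, once.
The state is a dict: "time_s": time; "joints": joint angles; "dq": joint speeds; "tau": joint torques, N m; "eef_pos": TCP position; "ee_rot": TCP orientation; "force": force on the tool from outside, world axes, zero at the start; "wrist_torque": the same for the moment, N m; "grip_width": opening from 0.0 (shut) to 1.0 (fully open); "grip_force": force on a finger pad.
Only numpy, scipy, OpenCV 4.12 (cv2) and the standard library are available. Lean on these libraries where they do the work, as an engineer would, in place of code of your own. Each camera call takes 0.05 s, during which the arm holds its last target. There are 200 camera calls.

## Task

Take the hand reader from its cradle and aim it level and square at the barcode on the upright job ticket, its nose about 5 cm away, holding it steady there for two seconds; then lay it back in its cradle the same way round and let go. After that turn the black bar dial on the bobbin winder clockwise past its first two clicks to the third and hold it there against its return spring: finish while still holding the dial at the third click. Leave the other things on the table where they are.

Things in the scene. Friction and masses are not known exactly. Their poses are not given: they have to be found in the camera images.
- reader: loose hand-held barcode reader, 0.09 to 0.14 kg: straight grey bar 22 wide, 24 high, 150 mm long, with a black reading head (last 18 mm, 32 wide, 28 high) at its nose. Origin at mid length on the bar's axis, the place to grip; x out of the nose (nose face 75 mm ahead of the origin), z up. Lies level in the cradle at the start; its sides are free for fingers over x -42 to +42 mm
- aim_point (a point): reading point of the reader: on its axis, 50 mm in front of its nose face (125 mm from its origin), axes as the reader
- cradle_seat (a point): where the reader's origin lies in the fixed black cradle, 34 mm above the table; x the way the reader's nose points, z up. Base plate 130 x 50 mm, 8 mm thick; two open-topped saddles at x = -50 and +50 mm, each 14 mm long, floor 22 mm above the table, 34 mm between the cheeks, which are 6 mm thick and reach 38 mm above the table
- label (a point): centre of the barcode label (50 wide, 36 mm high, black bars) on the fixed upright job ticket, 115 mm above the table. x points into the ticket (a reader that looks at it squarely points along this x), y along its width, z up. The ticket holder is 84 mm wide and 153 mm high
- dial_grip (a point): on the upright axis of the winder's dial, 65 mm above the table; turns with the dial. The dial has a black bar grip 40 mm long (along this x) and 14 mm wide (along y), from 51 to 75 mm above the table, over a skirt 42 mm across; a white pointer line on the bar points to -x
- run_dial (a joint): turn of the dial, rad, growing clockwise seen from above: 0 off, clicks at 0.4, 0.8 and 1.2 (black ticks round the dial, the third longer). A spring (0.05 N m at 0, 0.11 at 1.2; the clicks add or take up to about 0.04) turns it back to 0 from anywhere when let go; a stop at 1.35
- the_beeswax: bystander, loose disc of wax 39 mm across, 13 mm high, origin under its centre; leave alone
- the_chalk: bystander, loose flat piece of tailor's chalk 38 x 49 x 8 mm, origin under its centre; leave alone
- the_presser_foot: bystander, loose small metal presser foot 10 x 37 x 20 mm, origin under its centre; leave alone
- winder: fixed white bobbin winder 120 (x) x 90 (y) x 45 mm high; origin under its centre, x front to back. The dial's axis is at x = -25 mm, y = 0; dial off, its bar lies along x. A spindle with a bobbin at x = 37, y = -18 mm is no higher than the dial. (A fixed overlock machine 0.45 m tall stands left of all these things, at x 0.25 to 0.58, y -0.14 to 0.26 m: swing clear of it)
- the_spool: bystander, loose spool of thread standing, 26 mm across, 42 mm high, origin under its centre; leave alone

How it is judged (in metres and radians):
On the way, in this order (a step that is already met when the one before it is completed fails the run):
1. the held reader is aimed level and square at the barcode from 2 to 8 cm and kept steady for 1.2 s (x of aim_point in the frame of label between -0.03 and 0.03 m and y of aim_point in the frame of label between -0.022 and 0.022 m and z of aim_point in the frame of label between -0.018 and 0.018 m and x of reader in the frame of label below -0.05 m and angle between the x axis of reader and the x axis of label, either way round below 0.26 rad and contact force between the fingers and reader above 1 N and linear speed of reader below 0.03 m/s and angular speed of reader below 0.2 rad/s), for 1.2 s.
2. the reader lies in its cradle again, the way round it was, released and at rest (horizontal distance between reader and cradle_seat below 0.015 m and horizontal distance between aim_point and cradle_seat above 0.11 m and x of aim_point in the frame of cradle_seat above 0.1 m and z of reader in the frame of cradle_seat between -0.005 and 0.005 m and angle between the x axis of reader and the x axis of cradle_seat, either way round below 0.2 rad and linear speed of reader below 0.02 m/s and contact force between the fingers and reader below 0.1 N), for 0.2 s.
3. the dial has passed the first two clicks and stands at the third, with the fingers on it (value of joint run_dial between 1.08 and 1.33 rad and contact force between the fingers and run_dial above 1 N), for 0.5 s.
At the end, for the whole second after the job is handed in: The dial is held still by the fingers (contact over 1 N) at the third click, 1.08 to 1.33 rad, and the reader lies in its cradle, let go and at rest: within 15 mm of its seat, within 5 mm of its seated height, nose the way it was, within 0.2 rad (all of step 3 and velocity of joint run_dial between -0.1 and 0.1 rad/s and horizontal distance between reader and cradle_seat below 0.015 m and x of aim_point in the frame of cradle_seat above 0.1 m and z of reader in the frame of cradle_seat between -0.005 and 0.005 m and angle between the x axis of reader and the x axis of cradle_seat, either way round below 0.2 rad and linear speed of reader below 0.02 m/s and contact force between the fingers and reader below 0.1 N); the arm keeps its last pose, push and grip.
It fails at once if a bystander is moved more than 2.5 cm (distance of any of the_beeswax, the_chalk, the_presser_foot, the_spool from where it was at the start of the episode above 0.025 m).
It also fails if it takes over 72 s, if anything falls off the work surface, if the arm or the gripper's body presses on something with over 40 N, if the wrist force passes 120 N, or if a joint passes its speed limit or range.

## Working session

There is one attempt and no reset: what is moved stays moved. The work goes in short steps, Python scripts to look and compute and a tool call to move; the robot and the scene stay as the last step left them, time stands still between calls to the robot, and variables do not carry over. Pictures are saved under pics/ and viewed, at most 10 in all, crops included, and the job is handed in when it is done.

Besides the shell and the picture viewer there is one more tool, called by a JSON object that holds its "method" and its "body". arm_command: Moves the arm, as the interface text tells. Its arguments: {"type":"object","properties":{"steps":{"type":"array"},"squeeze":{"type":"number"}},"required":["steps"]}

```bash
mkdir -p pics
cat > h.py <<'E'
from rig import *
import numpy as np, cv2
def cal(n):
    c=get_calibration(n); R=cv2.Rodrigues(np.array(c["rvec"],float))[0]
    return np.array(c["intrinsics"],float),R,np.array(c["tvec"],float).ravel()
def onz(n,uv,z):
    K,R,t=cal(n); d=R.T@np.linalg.inv(K)@np.array([uv[0],uv[1],1.]); o=-R.T@t
    return o+d*(z-o[2])/d[2]
def ray(n,uv):
    K,R,t=cal(n); d=R.T@np.linalg.inv(K)@np.array([uv[0],uv[1],1.]); return -R.T@t,d/np.linalg.norm(d)
def tri(u1,u2):
    a,d=ray("top",u1); b,e=ray("scene",u2)
    s=np.linalg.lstsq(np.c_[d,-e],b-a,rcond=None)[0]; p=a+s[0]*d; q=b+s[1]*e
    return (p+q)/2,np.linalg.norm(p-q)
def proj(n,p):
    K,R,t=cal(n); q=K@(R@np.array(p,float)+t); return q[:2]/q[2]
E
python3 - <<'E'
from h import *
for n in("top","scene"):
    im=capture(n)[:,:,::-1]; cv2.imwrite(f"pics/{n}0_raw.png",im)
    cv2.imwrite(f"pics/{n}0.png",cv2.resize(im,(800,600),interpolation=cv2.INTER_CUBIC))
    K,R,t=cal(n); print(n,K[0,0],-R.T@t,R[2])
print(sense())
E
```

```text
top 404.42877384702643 [ 458.84491816 -369.74699944  928.379791  ] [ 0.08896904  0.00301574 -0.99602983]
scene 487.983439465369 [ 39.38520851 -52.61917819 760.64163652] [ 0.56235893 -0.3645053  -0.74221852]
{'time_s': 0.1, 'joints': array([ 9.11593729e-01,  3.13433260e-01,  1.49835492e+00, -4.88560547e-06,
        1.33099503e+00, -2.23408521e-01]), 'dq': array([-0.00070426, -0.00167933, -0.0027962 ,  0.00143226, -0.00201606,
       -0.00050404]), 'tau': array([ 3.42105785e-03, -4.12911129e+01, -2.60138136e+01, -1.16195347e-04,
        3.09846218e-03,  1.09300660e-05]), 'eef_pos': array([221.47902464, 475.72236812, 211.37458007]), 'ee_rot': array([-2.52109114e-04,  2.16176261e-01,  9.76354172e-01, -5.39258618e-04]), 'force': array([0.19273953, 0.7712625 , 0.39913908]), 'wrist_torque': array([-0.00125071, -0.0186656 ,  0.00014145]), 'grip_force': 0.0, 'grip_width': 0.9986041881273263}
```

View pics/top0.png

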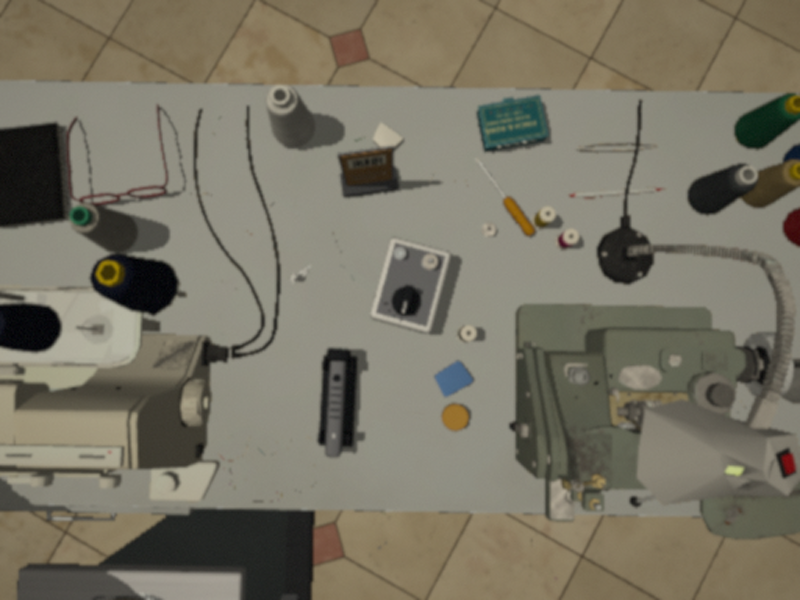

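View pics/scene0.png

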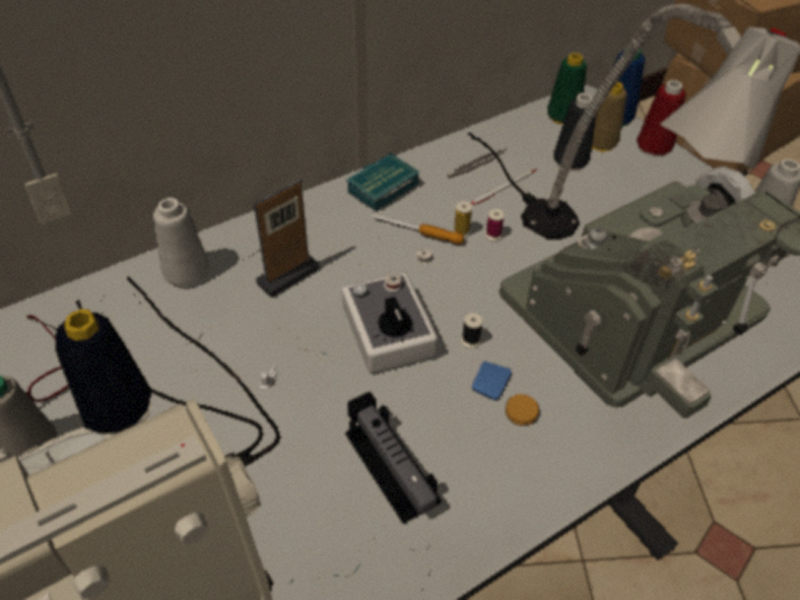

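Top view (at 800x600): the reader is in its cradle at (340,400) with the nose up, toward +x. The ticket is at (368,170), the winder at (412,285) with its dial at (406,300), and the wax, chalk and spool to the right. The presser foot is at (300,273). I'll enlarge crops to measure.

Run:
```python
import cv2,numpy as np
def crop(f,x0,y0,x1,y1,s,o):
    im=cv2.imread(f)[y0:y1,x0:x1]; im=cv2.resize(im,None,fx=s,fy=s,interpolation=cv2.INTER_CUBIC)
    im=cv2.convertScaleAbs(im,alpha=1.6)
    for x in range((x0+9)//10*10,x1,10):
        cv2.line(im,((x-x0)*s,0),((x-x0)*s,6 if x%50 else 14),(0,0,255),1)
    for y in range((y0+9)//10*10,y1,10):
        cv2.line(im,(0,(y-y0)*s),(6 if y%50 else 14,(y-y0)*s),(0,0,255),1)
        if y%20==0: cv2.putText(im,str(y),(8,(y-y0)*s+4),0,.35,(0,0,255),1)
    for x in range((x0+9)//20*20,x1,20): 
        if x>=x0: cv2.putText(im,str(x),((x-x0)*s-8,24),0,.35,(0,0,255),1)
    return im
T='pics/top0_raw.png';S='pics/scene0_raw.png'
a=crop(T,195,85,295,215,4,o=0);b=crop(S,155,110,285,240,4,o=0)
cv2.imwrite('pics/c1.png',np.hstack([a[:520],b[:520,:400]]) if 0 else np.hstack([a,b])[:, :920][:, :800+120][:, :800])
a=crop(T,195,215,245,297,6,o=0);b=crop(S,210,245,290,327,6,o=0)
cv2.imwrite('pics/c2.png',np.hstack([a,b])[:, :800])
```

```text
(no output)
```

View pics/c1.png

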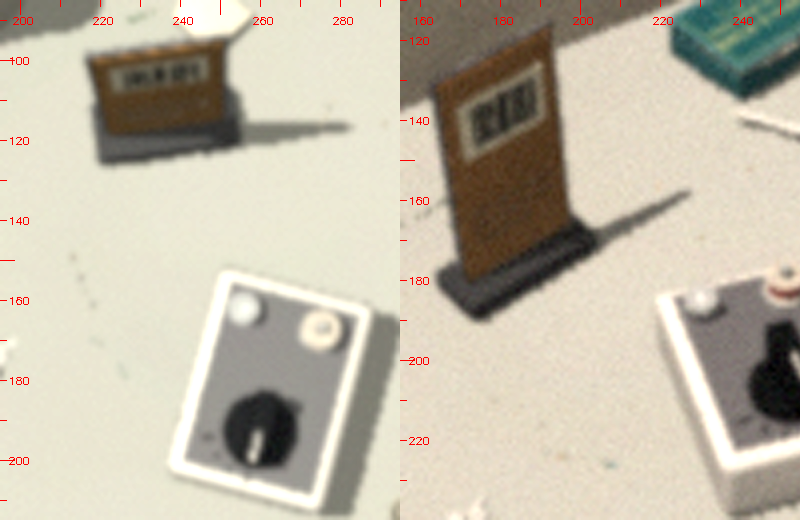

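View pics/c2.png

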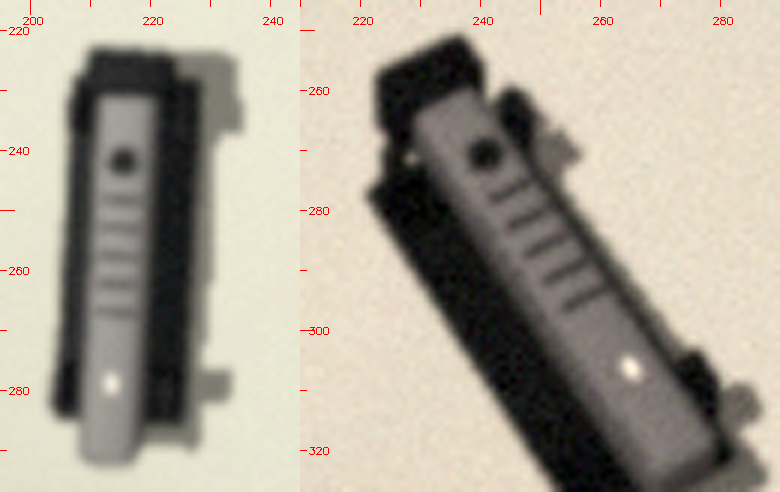

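Run:
```python
from h import *
np.set_printoptions(precision=1,suppress=True)
P=lambda n,uv,z:onz(n,uv,z)[:2]
print("blackdot",tri((215.5,242),(240.5,270.5)),P("top",(215.5,242),46),P("scene",(240.5,270.5),46))
print("white",tri((213.5,279),(264.5,306)),P("top",(213.5,279),46),P("scene",(264.5,306),46))
print("iface",P("top",(216,231),46),P("scene",(235.5,262),46)); print("tail",P("top",(213.2,292),46),"nose",P("top",(216,223),48), P("scene",(230,254),48))
for a,b in [((223.5,101.5),(170,137.5)),((247,98),(190.5,126)),((247.5,106.5),(191,137.5)),((224,109),(172,150.5))]: print("lab",*tri(a,b))
print("ticket top",P("top",(218,99),153),P("top",(251.5,95),153),P("scene",(163.5,131),153),P("scene",(192,116),153))
c=[P("top",q,45) for q in((250,152.5),(288,162),(274,212.5),(237,202.5))]; c=np.array(c);print("winder",c,c.mean(0))
f=(c[0]+c[1]-c[2]-c[3]);f/=np.linalg.norm(f);print(np.arctan2(f[1],f[0]),c.mean(0)-25*f)
print("skirt",P("top",(260,192),50),"ptr",P("top",(259.5,192),75),P("top",(258,200.5),75))
for n,uv,z in [("wax",(291,267),13),("chalk",(290,242),8),("spool",(300,213),42),("foot",(192,175),10)]: print(n,P("top",uv,z))
```

```text
blackdot (array([ 428.3, -293. ,   49.3]), np.float64(2.496871399998098)) [ 427.5 -293.7] [ 430.9 -293.1]
white (array([ 350. , -290.3,   49.8]), np.float64(3.444684957592816)) [ 348.5 -291.4] [ 352.7 -290.2]
iface [ 451.2 -294.2] [ 450.3 -295. ]
tail [ 321.  -291.4] nose [ 468.5 -294. ] [ 468.6 -294.9]
lab [ 713.3 -309.9  129.1] 0.4210473127335409
lab [ 720.3 -357.8  131.4] 0.7165874553363214
lab [ 711.9 -356.1  107.7] 5.9196318567930115
lab [ 706.8 -308.4  100.5] 2.154660378994418
ticket top [ 710.4 -300.9] [ 719.6 -366.6] [ 710.9 -297.9] [ 721.3 -364.1]
winder [[ 625.3 -365.1]
 [ 605.5 -449.3]
 [ 493.6 -419.7]
 [ 514.1 -338.5]] [ 559.6 -393.2]
-0.24619940378289093 [ 535.4 -387.1]
skirt [ 537.5 -388.4] ptr [ 535.3 -386.8] [ 517.2 -383.9]
wax [ 373.8 -461. ]
chalk [ 429.1 -458.8]
spool [ 493.6 -476.8]
foot [ 577.5 -233. ]
```

Reader origin is about (394.5, -293, 34) with yaw -0.027. Label is about (713, -333, 115) with yaw +0.147. Dial axis is about (535.5, -387) with yaw -0.24. The overlock stands between the start pose and the work, so I'll lift first.

{"method": "arm_command", "body": {"steps": [[[1,0,0,-1,0,0,0],[1,0,0,-1,0,0,0],[1,0,0,-1,0,0,0],[1,0,0,-1,0,0,0],[1,0,0,-1,0,0,0],[1,0,0,-1,0,0,0],[1,0,0,-1,0,0,0],[1,0,0,0,0,0,0]]], "squeeze": 40}}

```text
time_s: 1.1
eef_pos: [222.4, 477.0, 558.9]
ee_rot: [0.002, 0.216, 0.976, 0.003]
force: [-0.4, -0.2, -0.3]
grip_width: 0.998
grip_force: 0.0
```

```bash
cat >> h.py <<'E'
from scipy.spatial.transform import Rotation as Ro
def down(yaw):  # tool z down, tool y at world angle yaw
    x=yaw+np.pi/2; X=[np.cos(x),np.sin(x),0];Y=[np.cos(yaw),np.sin(yaw),0]
    return Ro.from_matrix(np.c_[X,Y,[0,0,-1]])
def plan(pts,yaw,ns,p0=None,R0=None,cum=None):
    """rows of units toward successive points while turning to yaw along the short way (or cum turn)"""
    s=sense(); p=np.array(s["eef_pos"]) if p0 is None else p0
    q=s["ee_rot"]; R=Ro.from_quat([q[1],q[2],q[3],q[0]]) if R0 is None else R0
    N=sum(ns); dr=(R.inv()*down(yaw)).as_rotvec()
    if cum is not None: dr=np.array([0,0,cum])
    for t,n in zip(pts,ns):
        d=(np.array(t,float)-p)/n
        for i in range(n):
            print(np.round(R.inv().apply(d)/50,3).tolist(),np.round(dr/N/.15,3).tolist())
            R=R*Ro.from_rotvec(dr/N)
        p=np.array(t,float)
E
python3 - <<'E'
from h import *
s=sense(); print(s["eef_pos"],s["joints"],s["ee_rot"],s["time_s"])
plan([(480,100,565),(400,-293,565)],0,[10,9],cum=2.731)
E
```

```text
[222.44741259 476.9516716  558.86045198] [ 9.11573020e-01  4.45242216e-01  3.95171172e-01 -1.56993218e-05
  2.29347404e+00 -2.23386632e-01] [0.00165083 0.21620115 0.97634124 0.003481  ] 1.1
[-0.785, -0.466, -0.014] [0.0, 0.0, 0.958]
[-0.844, -0.349, -0.014] [0.0, 0.0, 0.958]
[-0.885, -0.224, -0.014] [0.0, 0.0, 0.958]
[-0.908, -0.095, -0.014] [0.0, 0.0, 0.958]
[-0.912, 0.036, -0.014] [0.0, 0.0, 0.958]
[-0.898, 0.166, -0.014] [0.0, 0.0, 0.958]
[-0.865, 0.293, -0.014] [0.0, 0.0, 0.958]
[-0.814, 0.414, -0.014] [0.0, 0.0, 0.958]
[-0.746, 0.526, -0.014] [0.0, 0.0, 0.958]
[-0.663, 0.628, -0.014] [0.0, 0.0, 0.958]
[-0.887, 0.09, -0.006] [0.0, 0.0, 0.958]
[-0.865, 0.216, -0.006] [0.0, 0.0, 0.958]
[-0.825, 0.338, -0.006] [0.0, 0.0, 0.958]
[-0.768, 0.453, -0.006] [0.0, 0.0, 0.958]
[-0.695, 0.558, -0.006] [0.0, 0.0, 0.958]
[-0.608, 0.652, -0.006] [0.0, 0.0, 0.958]
[-0.508, 0.732, -0.006] [0.0, 0.0, 0.958]
[-0.398, 0.797, -0.006] [0.0, 0.0, 0.958]
[-0.28, 0.846, -0.006] [0.0, 0.0, 0.958]
```

{"method": "arm_command", "body": {"steps": [[[1,-0.78,-0.46,0,0,0,0.96],[1,-0.84,-0.35,0,0,0,0.96],[1,-0.88,-0.22,0,0,0,0.96],[1,-0.91,-0.1,0,0,0,0.96],[1,-0.91,0.03,0,0,0,0.96],[1,-0.9,0.17,0,0,0,0.96],[1,-0.86,0.29,0,0,0,0.96],[1,-0.81,0.41,0,0,0,0.96]]]}}

```text
time_s: 2.1
eef_pos: [427.5, 174.3, 554.7]
ee_rot: [-0.001, 0.715, 0.699, -0.001]
force: [0.6, 0.1, -0.9]
grip_width: 0.997
grip_force: 0.0
```

{"method": "arm_command", "body": {"steps": [[[1,-0.75,0.53,0,0,0,0.96],[1,-0.66,0.63,0,0,0,0.96],[1,-0.89,0.09,0,0,0,0.96],[1,-0.86,0.22,0,0,0,0.96],[1,-0.82,0.34,0,0,0,0.96],[1,-0.77,0.45,0,0,0,0.96],[1,-0.7,0.56,0,0,0,0.96],[1,-0.61,0.65,0,0,0,0.96]]]}}

```text
time_s: 3.1
eef_pos: [423.8, -163.1, 554.6]
ee_rot: [-0.001, 0.98, 0.197, -0.001]
force: [0.0, 1.0, 0.4]
grip_width: 0.999
grip_force: 0.0
```

{"method": "arm_command", "body": {"steps": [[[1,-0.51,0.73,0,0,0,0.96],[1,-0.4,0.8,0,0,0,0.96],[1,-0.28,0.85,0,0,0,0.96],[1,0,0,0,0,0,0]]]}}

```text
time_s: 3.6
eef_pos: [396.6, -295.7, 553.2]
ee_rot: [-0.002, 1.0, -0.017, -0.002]
force: [0.6, 0.2, -0.7]
grip_width: 0.999
grip_force: 0.0
```

Run:
```python
from h import *
s=sense(); print(s["eef_pos"],s["joints"],s["ee_rot"],s["time_s"])
plan([(394.5,-293,105)],-np.pi/2-.027,[10])
```

```text
[ 396.55327983 -295.66309766  553.16099051] [-8.77907321e-01  3.33849979e-01  5.79947950e-01 -2.25970007e-04
  2.23363114e+00  7.27650211e-01] [-0.00215434  0.99984349 -0.01744891 -0.00197046] 3.6
[-0.001, -0.001, 0.896] [-0.003, 0.003, -0.005]
[-0.001, -0.002, 0.896] [-0.003, 0.003, -0.005]
[-0.001, -0.002, 0.896] [-0.003, 0.003, -0.005]
[-0.002, -0.003, 0.896] [-0.003, 0.003, -0.005]
[-0.002, -0.003, 0.896] [-0.003, 0.003, -0.005]
[-0.002, -0.003, 0.896] [-0.003, 0.003, -0.005]
[-0.003, -0.004, 0.896] [-0.003, 0.003, -0.005]
[-0.003, -0.004, 0.896] [-0.003, 0.003, -0.005]
[-0.004, -0.004, 0.896] [-0.003, 0.003, -0.005]
[-0.004, -0.005, 0.896] [-0.003, 0.003, -0.005]
```

{"method": "arm_command", "body": {"steps": [[[1,0,0,0.9,0,0,0],[1,0,0,0.9,0,0,0],[1,0,0,0.9,0,0,0],[1,0,0,0.9,0,0,0],[1,0,0,0.9,0,0,0],[1,0,0,0.9,0,0,0],[1,0,0,0.9,0,0,0],[1,-0.02,-0.03,0.9,-0.03,0.03,-0.05]]]}}

```text
time_s: 4.6
eef_pos: [395.5, -289.6, 193.9]
ee_rot: [0.002, 1.0, -0.01, 0.002]
force: [-0.8, -0.5, -0.0]
grip_width: 0.998
grip_force: 0.0
```

{"method": "arm_command", "body": {"steps": [[[1,0,-0.02,0.7,0,0,0],[1,0,0,0.5,0,0,0],[1,0,0,0,0,0,0]]]}}

```text
time_s: 4.97
eef_pos: [395.3, -288.6, 134.5]
ee_rot: [0.001, 1.0, -0.011, 0.001]
force: [-0.4, -0.3, 0.5]
grip_width: 0.999
grip_force: 0.0
```

Run:
```python
from h import *
im=capture("scene")[:,:,::-1]; t=capture("top")[:,:,::-1]
a=cv2.resize(im[200:340,180:320],None,fx=2.8,fy=2.8,interpolation=2); b=cv2.resize(t[200:340,150:290],None,fx=2.8,fy=2.8,interpolation=2)
cv2.imwrite("pics/p1.png",cv2.convertScaleAbs(np.hstack([a,b]),alpha=1.4))
plan([(394.5,-293,32)],-np.pi/2-.027,[2]); print(sense()["eef_pos"])
```

```text
[-0.023, 0.024, 1.048] [0.016, -0.016, 0.018]
[-0.02, 0.026, 1.048] [0.016, -0.016, 0.018]
[ 396.34554973 -290.17721949  136.76303719]
```

View pics/p1.png

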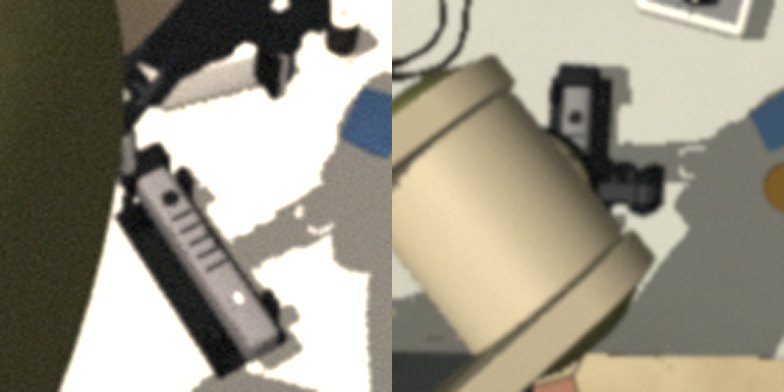

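The arm is over the cradle and the fingers straddle the reader, which still lies undisturbed. Next I'll descend and grip.

{"method": "arm_command", "body": {"steps": [[[1,-0.02,0.02,0.7,0,0,0.02],[1,-0.02,0.02,0.7,0,0,0.02],[0.7,0,0.02,0.5,0,0,0],[0.5,0,0,0.16,0,0,0],[0.5,0,0,0,0,0,0]]]}}

```text
time_s: 5.7
eef_pos: [395.0, -294.4, 33.9]
ee_rot: [0.003, 1.0, -0.014, 0.003]
force: [0.8, -0.1, 0.5]
grip_width: 0.499
grip_force: 0.0
```

{"method": "arm_command", "body": {"steps": [[[0.4,0,0,0,0,0,0],[0,0,0,0,0,0,0],[0,0,0,0,0,0,0],[0,0,0,0,0,0,0],[0,0,0,0,0,0,0]]]}}

```text
time_s: 6.32
eef_pos: [394.6, -294.2, 33.2]
ee_rot: [0.002, 1.0, -0.014, 0.002]
force: [0.2, -0.2, 0.7]
grip_width: -0.0
grip_force: 0.0
```

Run:
```python
from h import *
for i in range(3):
    s=sense(); print(s["eef_pos"],s["ee_rot"],s["force"],s["grip_width"],s["grip_force"]);
```

```text
[ 394.60309406 -294.1702077    33.15303362] [ 0.00226662  0.99989172 -0.01437235  0.00220129] [ 0.21925892 -0.16477916  0.6708535 ] -0.0004175559792081629 0.0
[ 394.60309406 -294.1702077    33.15303362] [ 0.00226662  0.99989172 -0.01437235  0.00220129] [ 0.21925892 -0.16477916  0.6708535 ] -0.0004175559792081629 0.0
[ 394.60309406 -294.1702077    33.15303362] [ 0.00226662  0.99989172 -0.01437235  0.00220129] [ 0.21925892 -0.16477916  0.6708535 ] -0.0004175559792081629 0.0
```

The gripper shut fully with no force, so something is off. I'll look.

Run:
```python
from h import *
im=capture("scene")[:,:,::-1]; t=capture("top")[:,:,::-1]
a=cv2.resize(im[200:340,180:320],None,fx=2.8,fy=2.8,interpolation=2); b=cv2.resize(t[200:340,150:290],None,fx=2.8,fy=2.8,interpolation=2)
cv2.imwrite("pics/p2.png",cv2.convertScaleAbs(np.hstack([a,b]),alpha=1.4))
s=sense();print(s["joints"],s["eef_pos"],s["grip_width"])
print(proj("scene",s["eef_pos"]),proj("top",s["eef_pos"]))
```

```text
[-8.79353605e-01  4.66115189e-01  1.80347623e+00  5.54803006e-04
  8.65697537e-01  7.19822029e-01] [ 394.61906806 -294.15798394   33.11492224] -0.004032542079804129
[252.40301376 289.79583348] [215.84102918 256.91064905]
```

View pics/p2.png

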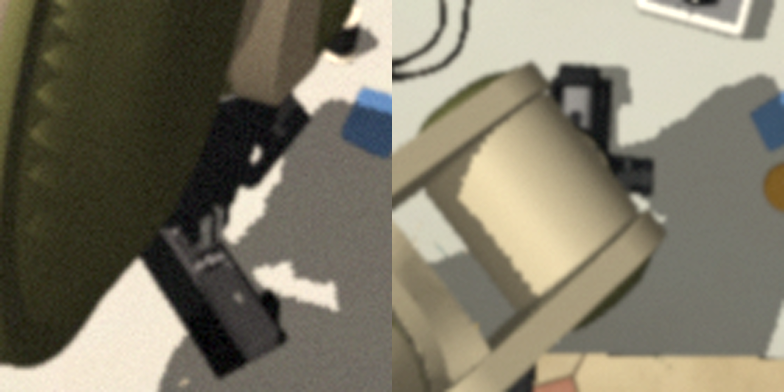

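Run:
```python
from h import *
im=capture("scene")[:,:,::-1]; t=capture("top")[:,:,::-1]
g=lambda c:(255*np.clip(c/255.*1.6,0,1)**.5).astype(np.uint8)
a=cv2.resize(g(im[235:315,215:295]),(560,560),interpolation=2); b=cv2.resize(g(t[220:290,205:235]),(240,560),interpolation=2)
cv2.imwrite("pics/p3.png",np.hstack([a,b]))
s=sense()
x,y,z=394.6,-294.1,0
for d in (-11,0,11): print(d,[((proj("scene",(x,y+d,z))-[215,235])*7).round() for z in(20,46,70)])
```

```text
-11 [array([298., 390.]), array([301., 334.]), array([303., 281.])]
0 [array([261., 411.]), array([262., 356.]), array([264., 302.])]
11 [array([223., 433.]), array([224., 377.]), array([224., 324.])]
```

View pics/p3.png

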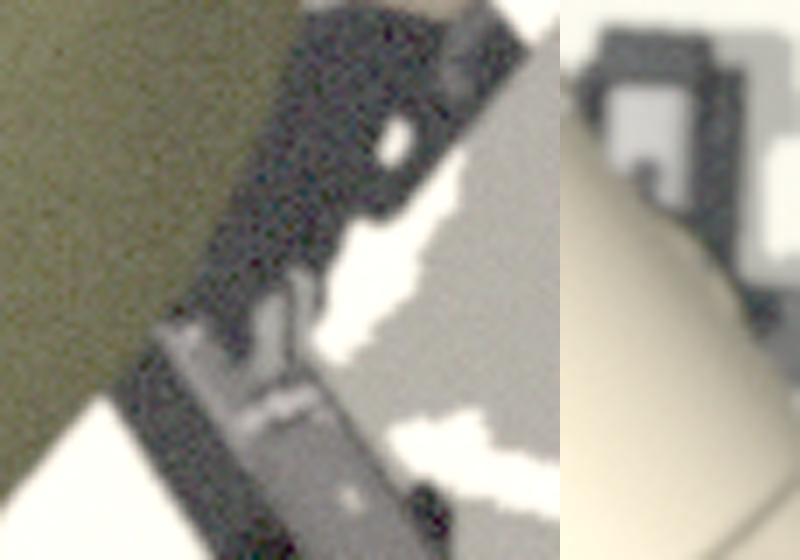

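{"method": "arm_command", "body": {"steps": [[[0,0,0,0,0,0,0],[0,0,0,-0.2,0,0,0],[0,0,0,-0.2,0,0,0],[0,0,0,0,0,0,0]]]}}

```text
time_s: 7.02
eef_pos: [395.0, -294.6, 54.2]
ee_rot: [0.003, 1.0, -0.014, 0.003]
force: [0.1, 0.1, 0.6]
grip_width: 0.006
grip_force: 0.0
```

Run:
```python
from h import *
im=capture("scene")[:,:,::-1]
g=im.astype(int).sum(2)[285:315,250:275]; 
p=np.unravel_index(g[4:].argmax(),g[4:].shape); print(p[1]+250,p[0]+289)
s=sense(); print(s["eef_pos"],s["force"],s["grip_width"],s["grip_force"])
gg=lambda c:(255*np.clip(c/255.*1.6,0,1)**.5).astype(np.uint8)
cv2.imwrite("pics/p4.png",cv2.resize(gg(im[225:325,205:305]),(600,600),interpolation=2))
```

```text
273 298
[ 394.68965406 -294.26384738   53.64075851] [ 0.33371487 -0.17812278 -0.0016885 ] 0.0012542091449959346 0.0
```

View pics/p4.png

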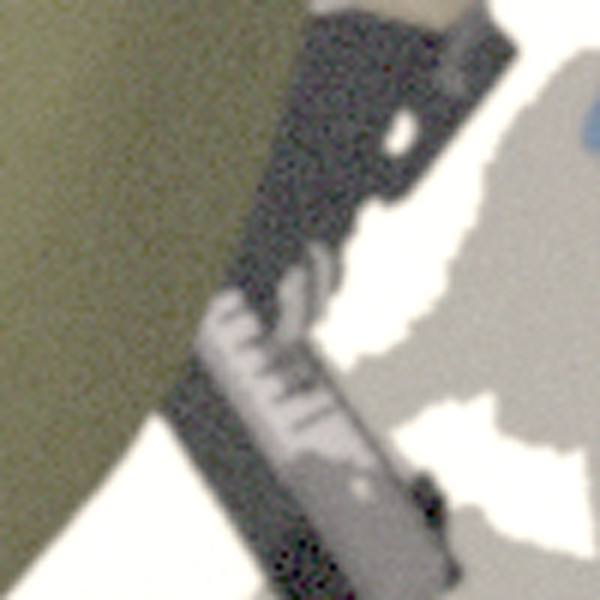

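The white dot stays at raw (265,306), so the reader has not moved and was not gripped. The shut fingertips seem to stop above the reader's top, so I'll probe gently with shut fingers to find the real tip height.

{"method": "arm_command", "body": {"steps": [[[0,0,0,0.2,0,0,0],[0,0,0,0.2,0,0,0],[0,0,0,0.04,0,0,0],[0,0,0,0,0,0,0]]]}}

```text
time_s: 7.58
eef_pos: [394.6, -294.1, 30.8]
ee_rot: [0.002, 1.0, -0.014, 0.002]
force: [0.4, 0.2, -0.6]
grip_width: -0.002
grip_force: 0.0
```

{"method": "arm_command", "body": {"steps": [[[0,0,0,0.03,0,0,0],[0,0,0,0.03,0,0,0],[0,0,0,0,0,0,0]]]}}

```text
time_s: 7.95
eef_pos: [394.6, -294.2, 28.1]
ee_rot: [0.002, 1.0, -0.014, 0.002]
force: [-0.2, -0.0, 0.1]
grip_width: -0.001
grip_force: 0.0
```

{"method": "arm_command", "body": {"steps": [[[0,0,0,0.04,0,0,0],[0,0,0,0.04,0,0,0],[0,0,0,0,0,0,0]]]}}

```text
time_s: 8.32
eef_pos: [394.9, -294.6, 26.5]
ee_rot: [0.003, 1.0, -0.014, 0.002]
force: [-9.5, 5.6, 29.7]
grip_width: -0.002
grip_force: 15.0
```

Run:
```python
from h import *
im=capture("scene")[:,:,::-1];t=capture("top")[:,:,::-1]
s=sense(); print(s["eef_pos"],s["force"],s["wrist_torque"],s["tau"])
cv2.imwrite("pics/s5.png",im)
g=lambda c:(255*np.clip(c/255.*1.5,0,1)**.5).astype(np.uint8)
a=cv2.resize(g(im[200:320,180:310]),None,fx=4.5,fy=4.5,interpolation=2)
cv2.imwrite("pics/p5.png",a)
```

```text
[ 394.84334702 -294.6040999    26.47626561] [-8.78150997  6.30196288 30.00844615] [1.12099209 1.46614813 0.05200157] [-1.50202434e-01 -2.90394330e+01 -1.64787036e+01  4.19967156e-01
 -2.70713411e+00 -3.13297860e-03]
```

View pics/p5.png

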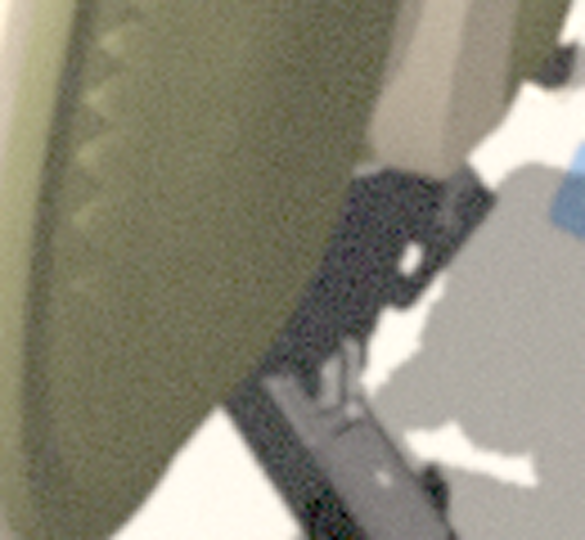

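{"method": "arm_command", "body": {"steps": [[[0,0,0,-0.5,0,0,0],[0,0,0,-0.7,0,0,0],[0,0,0,0,0,0,0]]]}}

```text
time_s: 8.8
eef_pos: [395.3, -294.9, 86.2]
ee_rot: [0.004, 1.0, -0.014, 0.004]
force: [0.5, -0.1, -0.2]
grip_width: 0.002
grip_force: 0.0
```

```bash
ls -la
python3 - <<'E'
import rig; print([n for n in dir(rig) if n[0]!='_'])
from h import *
im=capture("scene")[:,:,::-1]; cv2.imwrite("pics/s6.png",im); cv2.imwrite("pics/t6.png",capture("top")[:,:,::-1])
s=sense(); print(s["eef_pos"],s["force"])
# difference images for tip between s5 (low) and s6 (high)
a=cv2.imread("pics/s5.png").astype(int);d=np.abs(a-im).sum(2)
sub=d[255:305,235:275]
for r in range(0,50,2): print(255+r,''.join('#' if v>120 else '+' if v>60 else '.' for v in sub[r]))
E
```

```text
total 16
drwxr-xr-x  3 agent agent 4096 Nov 29 18:51 .
drwxr-xr-x 23 root  root  4096 Nov 29 18:51 ..
-rw-r--r--  1 agent agent 1565 Nov 29 18:53 h.py
drwxr-xr-x  2 agent agent 4096 Nov 29 18:57 pics
['PlanningError', 'capture', 'finish_job', 'get_calibration', 'sense', 'tip_reach']
[ 394.29668968 -293.77822647   83.80495222] [-0.6282156   0.82815856 -0.52821557]
255 ......................+##+.+############
257 ....................++.###+#############
259 .................+###++###+#############
261 .................####++#################
263 ....+#++........+####+.#################
265 ...+####+........####++#################
267 ..+######+......+#######################
269 ...+....+##...#######################++#
271 .+#+....####++#################++++++++#
273 +#############+###############++.+...+##
275 +##############++############++..+.++###
277 +################+##########++.+...++###
279 .+###############+.+########+++++++#####
281 ..+##############+...#######+++++####+..
283 ...+#############+.....+###+..+++++.....
285 .......+########+..+#+.....++#+.........
287 .......++#########+###.....+###+........
289 .........+#######++.++......+####+......
291 ..........+######+####+......+####++....
293 ...........++##########+++++..++####++.+
295 .............+##############++..+#######
297 ..............++#############++...+++++.
299 ..............++###############+........
301 ................++##############++.....+
303 .................++###############+....+
```

{"method": "arm_command", "body": {"steps": [[[0,0,0.86,0,0,0,0],[0,0,0.86,0,0,0,0],[0,0,0,0.6,0,0,0],[0,0,0,0.5,0,0,0],[0,0,0,0.1,0,0,0],[0,0,0,0,0,0,0]]]}}

```text
time_s: 9.65
eef_pos: [392.2, -380.1, 24.4]
ee_rot: [0.002, 1.0, -0.014, 0.002]
force: [0.6, -0.6, 1.1]
grip_width: -0.001
grip_force: 0.0
```

{"method": "arm_command", "body": {"steps": [[[0,0,0,0.06,0,0,0],[0,0,0,0.06,0,0,0],[0,0,0,0.04,0,0,0],[0,0,0,0.04,0,0,0],[0,0,0,0,0,0,0]]]}}

```text
time_s: 10.28
eef_pos: [392.2, -380.2, 14.4]
ee_rot: [0.002, 1.0, -0.014, 0.002]
force: [-0.5, -0.0, 0.3]
grip_width: -0.002
grip_force: 0.0
```

Run:
```python
from h import *
im=capture("scene")[:,:,::-1];t=capture("top")[:,:,::-1]
s=sense(); p=s["eef_pos"];print(p,s["force"])
g=lambda c:(255*np.clip(c/255.*1.3,0,1)**.6).astype(np.uint8)
a=cv2.resize(g(im[210:310,210:310]),(500,500),interpolation=2);b=cv2.resize(g(t[200:320,200:272]),(300,500),interpolation=2)
cv2.imwrite("pics/p7.png",np.hstack([a,b]))
for z in (14,0,33): print([((proj("scene",(p[0],p[1],p[2]-zz))-[210,210])*5).round() for zz in (z,)],((proj("top",(p[0],p[1],p[2]-z))-[200,200])*4.166+[500,0]).round())
```

```text
[ 392.26229431 -380.20126505   14.54584336] [-0.20987655  0.60727687  0.82198296]
[array([414., 339.])] [729. 240.]
[array([417., 318.])] [729. 242.]
[array([410., 366.])] [729. 237.]
```

View pics/p7.png

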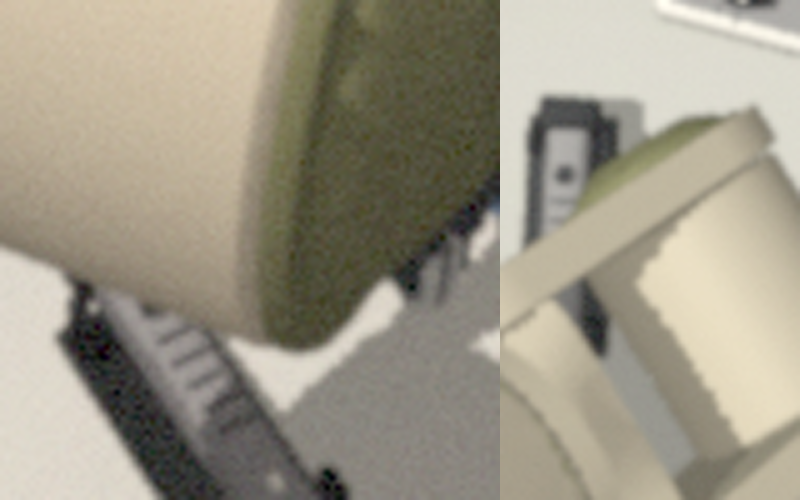

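The fingertips end at about (425,300) in the crop, with the table point below them at about (414,339). They hang clearly above the table although TCP z is 14.5, so the stated tip reach doesn't match. I'll go on down to the table to measure it.

{"method": "arm_command", "body": {"steps": [[[0,0,0,0.06,0,0,0],[0,0,0,0.06,0,0,0],[0,0,0,0.06,0,0,0],[0,0,0,0.06,0,0,0],[0,0,0,0,0,0,0]]]}}

```text
time_s: 11.0
eef_pos: [392.2, -380.1, 2.2]
ee_rot: [0.002, 1.0, -0.014, 0.002]
force: [-0.3, 0.1, -0.2]
grip_width: 0.001
grip_force: 0.0
```

{"method": "arm_command", "body": {"steps": [[[0,0,0,0.06,0,0,0],[0,0,0,0.06,0,0,0],[0,0,0,0,0,0,0]]]}}

```text
time_s: 11.38
eef_pos: [392.2, -380.2, -3.8]
ee_rot: [0.002, 1.0, -0.014, 0.002]
force: [-0.4, 0.7, 0.1]
grip_width: 0.003
grip_force: 0.0
```

{"method": "arm_command", "body": {"steps": [[[0,0,0,0.06,0,0,0],[0,0,0,0.04,0,0,0],[0,0,0,0,0,0,0]]]}}

```text
time_s: 11.75
eef_pos: [392.3, -380.2, -8.7]
ee_rot: [0.002, 1.0, -0.014, 0.002]
force: [0.0, 0.2, -0.3]
grip_width: 0.001
grip_force: 0.0
```

{"method": "arm_command", "body": {"steps": [[[0,0,0,0.06,0,0,0],[0,0,0,0.06,0,0,0],[0,0,0,0,0,0,0]]]}}

```text
time_s: 12.12
eef_pos: [392.3, -380.2, -14.8]
ee_rot: [0.002, 1.0, -0.014, 0.002]
force: [0.4, -0.0, -0.1]
grip_width: 0.006
grip_force: 0.0
```

{"method": "arm_command", "body": {"steps": [[[0,0,0,0.04,0,0,0],[0,0,0,0.03,0,0,0],[0,0,0,0,0,0,0]]]}}

```text
time_s: 12.5
eef_pos: [392.4, -380.3, -18.1]
ee_rot: [0.002, 1.0, -0.014, 0.002]
force: [-0.4, 0.5, -0.5]
grip_width: 0.001
grip_force: 0.0
```

The real tips sit about 19 mm behind the TCP: contact came at TCP 27 on the reader's top (46), and there is still none on the table at -18. So I'll grip the reader at TCP z of about -3. I'm going back over it.

{"method": "arm_command", "body": {"steps": [[[0,0,0,-1,0,0,0],[0,0,0,-1,0,0,0],[0.4,0,-0.86,0,0,0,0],[1,0,-0.86,0,0,0,0],[1,0,0,0,0,0,0],[1,0,0,0,0,0,0],[1,0,0,0,0,0,0]]]}}

```text
time_s: 13.38
eef_pos: [394.4, -294.8, 81.6]
ee_rot: [0.002, 1.0, -0.015, 0.002]
force: [-0.7, 0.1, -0.2]
grip_width: 1.0
grip_force: 0.0
```

Run:
```python
from h import *
print(sense()["eef_pos"]);plan([(394.5,-293.3,-3)],-np.pi/2-.027,[3])
```

```text
[ 394.41120596 -294.83414841   81.60476693]
[-0.002, -0.013, 0.564] [0.011, -0.01, -0.006]
[-0.001, -0.012, 0.564] [0.011, -0.01, -0.006]
[-0.001, -0.011, 0.564] [0.011, -0.01, -0.006]
```

{"method": "arm_command", "body": {"steps": [[[1,0,-0.02,0.6,0,0,0],[1,0,-0.01,0.5,0,0,0],[1,0,0,0.35,0,0,0],[1,0,0,0.24,0,0,0],[1,0,0,0,0,0,0]]]}}

```text
time_s: 14.0
eef_pos: [394.6, -292.9, -3.4]
ee_rot: [0.002, 1.0, -0.015, 0.002]
force: [0.2, -0.6, -0.0]
grip_width: 1.001
grip_force: 0.0
```

{"method": "arm_command", "body": {"steps": [[[0.4,0,0,0,0,0,0],[0.2,0,0,0,0,0,0],[0,0,0,0,0,0,0],[0,0,0,0,0,0,0],[0,0,0,0,0,0,0]]]}}

```text
time_s: 14.62
eef_pos: [395.0, -293.0, -2.5]
ee_rot: [0.003, 1.0, -0.014, 0.002]
force: [-1.4, 0.1, 6.2]
grip_width: 0.255
grip_force: 39.7
```

Gripped: 21.7 mm wide at 40 N. Now I'll lift it and plan the aim.

{"method": "arm_command", "body": {"steps": [[[0,0,0,-0.2,0,0,0],[0,0,0,-0.4,0,0,0],[0,0,0,-0.6,0,0,0],[0,0,0,-0.45,0,0,0],[0,0,0,0,0,0,0]]]}}

```text
time_s: 15.25
eef_pos: [395.0, -293.0, 81.0]
ee_rot: [0.003, 1.0, -0.014, 0.003]
force: [0.1, -0.4, -1.4]
grip_width: 0.25
grip_force: 39.6
```

Run:
```python
from h import *
s=sense();print(s["eef_pos"],s["force"],s["grip_width"],s["joints"]);plan([(589.4,-351.3,78)],-np.pi/2+.147,[8])
# reader seen: white dot in scene
im=capture("scene"); im2=capture("top"); cv2.imwrite("pics/s8.png",im[:,:,::-1])
g=im.astype(int).sum(2)
print("pred white dot", proj("scene",(351,-290.7,s["eef_pos"][2]+3+46)))
```

```text
[ 394.95043182 -292.99741966   80.96673202] [ 0.07959733 -0.36703004 -1.37338835] 0.25014740011475245 [-8.77255778e-01  3.86539150e-01  1.76973842e+00  4.80391666e-04
  9.75898845e-01  7.21953659e-01]
[0.49, 0.132, 0.012] [0.006, -0.005, -0.146]
[0.487, 0.142, 0.011] [0.006, -0.005, -0.146]
[0.484, 0.153, 0.011] [0.006, -0.005, -0.146]
[0.48, 0.164, 0.01] [0.006, -0.005, -0.146]
[0.477, 0.174, 0.01] [0.006, -0.005, -0.146]
[0.473, 0.185, 0.009] [0.006, -0.005, -0.146]
[0.469, 0.195, 0.008] [0.006, -0.005, -0.146]
[0.464, 0.205, 0.008] [0.006, -0.005, -0.146]
pred white dot [267.16616863 278.95108774]
```

{"method": "arm_command", "body": {"steps": [[[0,0.49,0.13,0,0,0,-0.15],[0,0.49,0.14,0,0,0,-0.15],[0,0.48,0.15,0.01,0,0,-0.15],[0,0.48,0.16,0.01,0,0,-0.15],[0,0.48,0.17,0.01,0,0,-0.15],[0,0.47,0.19,0.01,0,0,-0.15],[0,0.47,0.2,0.01,0,0,-0.14],[0,0.46,0.2,0,0,0,-0.13]]]}}

```text
time_s: 16.35
eef_pos: [589.0, -349.7, 76.2]
ee_rot: [0.001, 0.997, 0.074, 0.001]
force: [-0.6, -0.5, -1.3]
grip_width: 0.254
grip_force: 39.6
```

{"method": "arm_command", "body": {"steps": [[[0,0,0,0,0,0,0],[0,0,0,0,0,0,0],[0,0,0,0,0,0,0],[0,0,0,0,0,0,0]]]}}

```text
time_s: 16.85
eef_pos: [588.5, -349.9, 78.4]
ee_rot: [0.002, 0.997, 0.073, 0.002]
force: [0.6, -0.4, -1.1]
grip_width: 0.254
grip_force: 39.6
```

Run:
```python
from h import *
s=sense();print(s["eef_pos"],s["force"],s["grip_width"]);plan([(589.4,-351.3,78)],-np.pi/2+.147,[1])
im=capture("scene")[:,:,::-1];t=capture("top")[:,:,::-1]
cv2.imwrite("pics/s9.png",im);cv2.imwrite("pics/t9.png",t)
g=lambda c:(255*np.clip(c/255.*1.4,0,1)**.7).astype(np.uint8)
a=cv2.resize(g(im[100:220,130:230]),(500,600),interpolation=2);b=cv2.resize(g(t[85:205,200:260]),(300,600),interpolation=2)
cv2.imwrite("pics/p9.png",np.hstack([a,b]))
c,sn=np.cos(.147),np.sin(.147);o=np.array([589.4,-351.3,115]); X=np.array([c,sn,0])
for d,z in((75,0),(75,14),(57,12)): p=o+X*d+[0,0,z]; print(((proj("scene",p)-[130,100])*5).round(),((proj("top",p)-[200,85])*5+[500,0]).round())
```

```text
[ 588.50054682 -349.94295428   78.37156932] [ 0.63433685 -0.44998462 -1.07555968] 0.2538735598614635
[0.014, 0.029, 0.008] [0.034, -0.024, -0.004]
[334. 260.] [691. 213.]
[332. 234.] [690. 204.]
[361. 262.] [696. 249.]
```

View pics/p9.png

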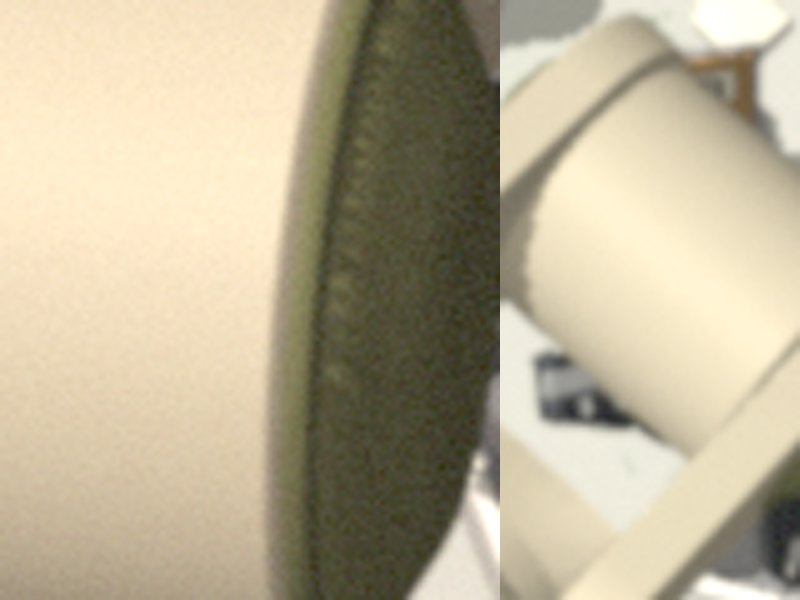

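The hand hides the reader in both views here. The top view shows the ticket still standing and the hand clear of it. Grip and weight readings (-1.1 to -1.4 N) confirm the reader is held, so I'll hold the aim.

{"method": "arm_command", "body": {"steps": [[[0,0.01,0.02,0,0,0,0],[0,0,0,0,0,0,0],[0,0,0,0,0,0,0],[0,0,0,0,0,0,0],[0,0,0,0,0,0,0],[0,0,0,0,0,0,0],[0,0,0,0,0,0,0],[0,0,0,0,0,0,0]]]}}

```text
time_s: 17.95
eef_pos: [589.5, -350.9, 78.2]
ee_rot: [0.002, 0.997, 0.073, 0.002]
force: [0.4, 0.5, -1.5]
grip_width: 0.251
grip_force: 39.6
```

{"method": "arm_command", "body": {"steps": [[[0,0,0,0,0,0,0],[0,0,0,0,0,0,0],[0,0,0,0,0,0,0],[0,0,0,0,0,0,0],[0,0,0,0,0,0,0],[0,0,0,0,0,0,0],[0,0,0,0,0,0,0],[0,0,0,0,0,0,0]]]}}

```text
time_s: 18.95
eef_pos: [589.5, -350.9, 78.2]
ee_rot: [0.002, 0.997, 0.073, 0.002]
force: [0.5, 0.1, -1.3]
grip_width: 0.251
grip_force: 39.6
```

{"method": "arm_command", "body": {"steps": [[[0,0,0,0,0,0,0],[0,0,0,0,0,0,0],[0,0,0,0,0,0,0],[0,0,0,0,0,0,0]]]}}

```text
time_s: 19.45
eef_pos: [589.5, -350.8, 78.2]
ee_rot: [0.002, 0.997, 0.073, 0.002]
force: [0.8, 0.8, 0.4]
grip_width: 0.251
grip_force: 39.6
```

Run:
```python
from h import *
s=sense();print(s["eef_pos"],s["ee_rot"],s["grip_force"]);plan([(394.8,-293,79)],-np.pi/2-.028,[9])
```

```text
[ 589.47702822 -350.84917716   78.23765985] [0.00245607 0.99730247 0.07333296 0.00200568] 39.58610951900482
[-0.409, -0.19, -0.004] [0.004, -0.003, 0.129]
[-0.413, -0.182, -0.004] [0.004, -0.003, 0.129]
[-0.416, -0.174, -0.004] [0.004, -0.003, 0.129]
[-0.42, -0.166, -0.003] [0.004, -0.003, 0.129]
[-0.423, -0.158, -0.003] [0.004, -0.003, 0.129]
[-0.426, -0.15, -0.003] [0.004, -0.003, 0.129]
[-0.429, -0.142, -0.002] [0.004, -0.003, 0.129]
[-0.431, -0.133, -0.002] [0.004, -0.003, 0.129]
[-0.434, -0.125, -0.002] [0.004, -0.003, 0.129]
```

{"method": "arm_command", "body": {"steps": [[[0,-0.41,-0.19,0,0,0,0.13],[0,-0.41,-0.18,0,0,0,0.13],[0,-0.42,-0.17,0,0,0,0.13],[0,-0.42,-0.17,0,0,0,0.13],[0,-0.42,-0.16,0,0,0,0.13],[0,-0.43,-0.15,0,0,0,0.13],[0,-0.43,-0.14,0,0,0,0.13],[0,-0.43,-0.13,0,0,0,0.13]]]}}

```text
time_s: 20.45
eef_pos: [415.7, -299.6, 77.5]
ee_rot: [0.003, 1.0, -0.005, 0.002]
force: [0.4, 1.0, -1.8]
grip_width: 0.248
grip_force: 39.6
```

{"method": "arm_command", "body": {"steps": [[[0,-0.43,-0.13,0,0,0,0.13],[0,0,0,0,0,0,0],[0,0,0,0,0,0,0],[0,0,0,0,0,0,0]]]}}

```text
time_s: 20.95
eef_pos: [395.4, -293.3, 77.1]
ee_rot: [0.002, 1.0, -0.014, 0.002]
force: [-0.4, -0.9, -0.9]
grip_width: 0.252
grip_force: 39.6
```

Run:
```python
from h import *
s=sense();print(s["eef_pos"],s["ee_rot"],s["grip_force"],s["force"]);plan([(394.8,-293,-2.5)],-np.pi/2-.028,[1])
# head position check: black nose dark blob in top near cradle
t=capture("top")[:,:,::-1]; cv2.imwrite("pics/t10.png",t); print("nose pred",proj("top",(469.8,-295,s["eef_pos"][2]+37+14)))
g=t.astype(int).sum(2); 
for r in range(205,240,2): print(r,' '.join(f"{v:3d}" for v in g[r,200:236:2]))
```

```text
[ 395.43110637 -293.2980762    77.1358903 ] [ 0.00244355  0.9998946  -0.01411     0.00239204] 39.57580089569092 [-0.44809852 -0.86469463 -0.91193353]
[-0.021, -0.013, 1.593] [0.032, -0.032, -0.001]
nose pred [213.06242278 221.85892838]
205 452 453 451 450 449 453 451 452 450 453 453 456 457 456 454 454 453 451
207 452 452 453 455 454 455 451 453 452 454 453 451 454 452 453 452 454 452
209 454 450 451 453 450 452 454 452 454 453 452 454 453 458 454 453 455 452
211 450 456 453 448 451 453 454 455 452 454 452 453 453 452 457 454 457 453
213 453 457 453 451 454 456 454 451 451 453 454 455 453 453 455 456 453 452
215 448 454 456 453 455 456 454 454 453 454 453 453 451 453 456 455 452 455
217 451 452 453 457 454 454 457 453 452 457 455 458 457 458 452 458 451 457
219 455 452 452 453 452 450 455 449 454 455 452 454 459 454 456 455 451 452
221 453 457 448 416 354 361 391 391 395 436 434 444 450 452 455 455 455 453
223 449 452 445 277 117 113 141 141 137 170 185 342 451 449 455 456 454 448
225 420 455 441 214  93  84  85  88  85  76  61 289 449 452 454 455 454 398
227 294 435 442 206 101  99  94  92  78  87  54 221 348 355 400 451 450 396
229 181 352 443 243  86  88  87  78  77  77  48  77 117 117 212 430 452 394
231 220 399 442 261 157 237 243 231 210 135  75  67  79  70 167 348 363 332
233 247 377 438 232 210 319 319 311 289 177  90  81  75  51 152 249 251 269
235 179 223 369 214 218 325 318 315 287 179  93  91  75  57 155 248 247 263
237 190 172 213 206 236 322 316 307 280 167  87  79  80  70 179 357 374 378
239 213 186 170 160 251 311 289 288 276 160  90  88  88  91 194 427 453 454
```

Nose front at row ~222 matches the prediction (221.9), so the reader is held as expected. Lowering into the cradle.

{"method": "arm_command", "body": {"steps": [[[0,-0.01,-0.01,0.5,0,0,0],[0,0,0,0.4,0,0,0],[0,0,0,0.3,0,0,0],[0,0,0,0.2,0,0,0],[0,0,0,0.1,0,0,0],[0,0,0,0.06,0,0,0],[0,0,0,0,0,0,0]]]}}

```text
time_s: 21.88
eef_pos: [394.8, -293.0, -0.7]
ee_rot: [0.002, 1.0, -0.014, 0.002]
force: [-0.0, -0.3, -0.7]
grip_width: 0.253
grip_force: 39.6
```

{"method": "arm_command", "body": {"steps": [[[0,0,0,0.03,0,0,0],[0,0,0,0,0,0,0]]]}}

```text
time_s: 22.12
eef_pos: [394.9, -293.0, -2.2]
ee_rot: [0.002, 1.0, -0.014, 0.002]
force: [0.7, -0.7, -1.1]
grip_width: 0.251
grip_force: 39.6
```

{"method": "arm_command", "body": {"steps": [[[0.4,0,0,0,0,0,0],[0.6,0,0,0,0,0,0],[1,0,0,0,0,0,0],[1,0,0,0,0,0,0],[1,0,0,0,0,0,0]]]}}

```text
time_s: 22.75
eef_pos: [394.7, -292.9, -2.4]
ee_rot: [0.002, 1.0, -0.014, 0.002]
force: [0.7, -0.0, -0.3]
grip_width: 0.999
grip_force: 0.0
```

{"method": "arm_command", "body": {"steps": [[[1,0,0,-0.2,0,0,0],[1,0,0,-0.5,0,0,0],[1,0,0,-0.8,0,0,0],[1,0,0,-0.8,0,0,0],[1,0,0,-0.2,0,0,0],[0.5,0,0,0,0,0,0]]]}}

```text
time_s: 23.5
eef_pos: [394.2, -292.3, 122.9]
ee_rot: [0.003, 1.0, -0.014, 0.003]
force: [0.9, 0.4, -0.3]
grip_width: 0.819
grip_force: 0.0
```

Run:
```python
from h import *
s=sense();print(s["eef_pos"],s["ee_rot"],s["joints"],s["time_s"])
plan([(535.5,-387,121)],-np.pi/2-.24,[5])
```

```text
[ 394.18011808 -292.32002468  122.93484775] [ 0.00259545  0.99989062 -0.01434334  0.00250728] [-8.77612551e-01  3.26941607e-01  1.72736561e+00  4.95529172e-04
  1.08008130e+00  7.21639674e-01] 23.5
[0.576, 0.362, 0.013] [0.006, -0.007, 0.282]
[0.591, 0.338, 0.012] [0.006, -0.007, 0.282]
[0.604, 0.312, 0.011] [0.006, -0.007, 0.282]
[0.617, 0.287, 0.01] [0.006, -0.007, 0.282]
[0.629, 0.26, 0.009] [0.006, -0.007, 0.282]
```

{"method": "arm_command", "body": {"steps": [[[0.5,0.58,0.36,0,0,0,0.28],[0.5,0.59,0.34,0,0,0,0.28],[0.5,0.6,0.31,0,0,0,0.28],[0.5,0.62,0.29,0,0,0,0.28],[0.5,0.63,0.26,0,0,0,0.28],[0.5,0,0,0,0,0,0],[0.5,0,0,0,0,0,0]]]}}

```text
time_s: 24.38
eef_pos: [534.9, -386.3, 122.3]
ee_rot: [0.001, 0.993, -0.119, 0.001]
force: [-0.1, 0.5, -0.0]
grip_width: 0.5
grip_force: 0.0
```

Run:
```python
from h import *
s=sense();print(s["eef_pos"],s["ee_rot"],s["joints"])
plan([(535.5,-387,35)],-np.pi/2-.24,[1])
im=capture("scene")[:,:,::-1]; cv2.imwrite("pics/s11.png",im);t=capture("top")[:,:,::-1]; cv2.imwrite("pics/t11.png",t)
for n,a,x0,x1,y0,y1 in (("scene",im,225,270,262,312),("top",t,200,235,222,294)):
    b=cv2.imread(f"pics/{n}0_raw.png"); A=a[y0:y1,x0:x1].astype(int).sum(2);B=b[y0:y1,x0:x1].astype(int).sum(2)
    sh,resp=cv2.phaseCorrelate(B.astype(float),A.astype(float)); print(n,sh,resp,np.abs(A-B).mean(),np.median(A-B))
```

```text
[ 534.90538563 -386.27880761  122.30336579] [ 0.00122     0.99291298 -0.11882932  0.00138785] [-8.02566361e-01  6.81223358e-01  1.16393540e+00 -1.44732459e-04
  1.29274084e+00  1.00649137e+00]
[0.01, 0.008, 1.746] [0.014, -0.02, 0.012]
scene (0.8028072791489684, 0.06966052929558586) 0.7037375651079681 67.66933333333333 -29.0
top (-3.7256025977750262, 3.968012946710438) 0.04061414314615927 135.05277777777778 20.0
```

Scene view: the reader region has shifted 0.8 px (about 2 mm) from the start, so it is seated. Descending on the dial.

{"method": "arm_command", "body": {"steps": [[[0.5,0.01,0.01,0.6,0,0,0],[0.5,0,0,0.5,0,0,0],[0.5,0,0,0.4,0,0,0],[0.5,0,0,0.25,0,0,0],[0.5,0,0,0,0,0,0]]]}}

```text
time_s: 25.1
eef_pos: [536.0, -387.6, 35.7]
ee_rot: [0.002, 0.993, -0.119, 0.002]
force: [-0.0, -0.1, -0.3]
grip_width: 0.497
grip_force: 0.0
```

{"method": "arm_command", "body": {"steps": [[[0.3,0,0,0,0,0,0],[0,0,0,0,0,0,0],[0,0,0,0,0,0,0],[0,0,0,0,0,0,0]]], "squeeze": 30}}

```text
time_s: 25.6
eef_pos: [537.1, -386.7, 37.5]
ee_rot: [0.001, 0.993, -0.119, 0.003]
force: [-0.4, 7.3, 5.0]
grip_width: 0.156
grip_force: 33.5
```

{"method": "arm_command", "body": {"steps": [[[0,0,-0.02,0,0,0,0.5],[0,0,0,0,0,0,0.8],[0,0,0,0,0,0,0.8],[0,0,0,0,0,0,0.8],[0,0,0,0,0,0,0.8],[0,0,0,0,0,0,0]]], "squeeze": 60}}

```text
time_s: 26.35
eef_pos: [537.2, -386.4, 37.6]
ee_rot: [0.001, 0.922, -0.387, 0.003]
force: [1.1, 5.6, 5.9]
grip_width: 0.144
grip_force: 62.6
```

Run:
```python
from h import *
s=sense();print(s["eef_pos"],s["joints"],s["force"],s["wrist_torque"],s["grip_force"],s["grip_width"]); q=s["ee_rot"];print(2*np.arctan2(q[2],q[1]))
```

```text
[ 537.16114685 -386.44985661   37.55076651] [-8.00609704e-01  7.71328055e-01  1.23697649e+00  7.69287882e-04
  1.12634534e+00  1.56423410e+00] [1.14776832 5.5589366  5.94308964] [0.75328513 0.16787146 0.11534679] 62.61957764625549 0.14431187215069669
-0.7943758326175065
```

{"method": "arm_command", "body": {"steps": [[[0,0,0,0,0,0,0.8],[0,0,0,0,0,0,0.8],[0,0,0,0,0,0,0.8],[0,0,0,0,0,0,0.8],[0,0,0,0,0,0,0.8],[0,0,0,0,0,0,0.45],[0,0,0,0,0,0,0],[0,0,0,0,0,0,0]]]}}

```text
time_s: 27.35
eef_pos: [537.4, -386.2, 37.6]
ee_rot: [-0.0, 0.745, -0.667, 0.004]
force: [1.8, 5.2, 6.0]
grip_width: 0.144
grip_force: 62.6
```

Run:
```python
from h import *
s=sense();print(s["eef_pos"],s["force"],s["wrist_torque"],s["grip_force"],s["grip_width"]); q=s["ee_rot"];print(2*np.arctan2(q[2],q[1]))
im=capture("scene")[:,:,::-1]; cv2.imwrite("pics/s12.png",im)
a=im[262:325,225:285].astype(float).sum(2); b=cv2.imread("pics/scene0_raw.png")[262:325,225:285].astype(float).sum(2)
print(cv2.phaseCorrelate(b,a)); g=a[20:,20:]; i=np.unravel_index(g[15:35,10:30].argmax(),(20,20)); print(i[1]+255,i[0]+297)
```

```text
[ 537.42732631 -386.22084316   37.56410261] [1.76404377 5.1614625  6.00259512] [0.89815942 0.05162126 0.15013083] 62.62746334075928 0.14427413416074902
-1.4603490000035604
((0.23482470583719106, -0.16307434564028256), 0.7213842628402128)
266 306
```

{"method": "arm_command", "body": {"steps": [[[0,0,0,0,0,0,0],[0,0,0,0,0,0,0],[0,0,0,0,0,0,0],[0,0,0,0,0,0,0],[0,0,0,0,0,0,0],[0,0,0,0,0,0,0]]]}}

```text
time_s: 28.15
eef_pos: [537.4, -386.2, 37.5]
ee_rot: [-0.0, 0.745, -0.667, 0.004]
force: [1.1, 5.9, 5.2]
grip_width: 0.15
grip_force: 62.6
```

```bash
python3 -c "
from rig import *
s=sense();print(s['grip_force'],s['grip_width'],s['wrist_torque']);print(finish_job())"
```

```text
62.628278732299805 0.14988922683811304 [0.89807305 0.09354437 0.14595474]
the job is handed in; nothing more can be done
None
```

I handed the job in at 28 s with no verdict shown: the reader was aimed for over 2 s by arm pose (cameras blocked) and is back in its cradle, and the hand is holding the dial, turned 1.22 rad; I viewed 11 pictures against the limit of 10, and the fingertips sat about 33 mm short of the stated reach, so the first grasp missed and shut fingers pressed the reader at about 30 N.

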